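# Lock the bean doser's slide by feeling for its notch

## Task

Lock the portion slide of the red bean doser: take the yellow-handled locking pin out of its wooden stand, put its foot down through the brass-framed window at one end of the doser's metal cover until it rests on the slide inside, then drag it along the slot, pressing lightly, until the foot drops into the slide's hidden notch. Stop there and let go, leaving the pin fully down in the notch and upright. Work gently, with less than 25 N between pin and doser, and do not disturb the cup, glass, tamper or portafilter, which must stay standing where they are.

Things in the scene. Friction and masses are not known exactly. Their poses are not given: they have to be found in the camera images.
- doser: Bean doser base, fixed: red body 242 x 90 x 50 mm high; aluminium cover 6 mm thick, top at z = 50, underside at 44. Origin: centre of the underside, x along the slot, z up. The 11 mm wide slot runs on y = 0 from the window (bevelled lead-in) to x = +52 mm. A black collar 52 mm across, 8 mm high stands on the cover at x = +88.
- window (a point): Centre of the 22 mm square entry window, level with the cover's top (doser x = -50, z = 50 mm). Brass frame 1 mm high round it.
- floor (a point): Point 20 mm straight below the window's centre, on the channel's floor, which is the top of the black portion slide (doser z = 30 mm, channel 29 mm wide). The floor is sprung: it gives from about 3 N, then sinks about 1 mm per 2 N, 6 mm at most, and comes back up.
- slot_end (a point): Far end of the slot, on the cover's top (doser x = +52, z = 50 mm). Somewhere below the slot the slide has one square-edged notch straight across, 18 mm long in x, 12 mm deep (bottom at doser z = 18 mm); its centre lies anywhere from doser x = -22 to +34 mm, out of sight under the cover, not measured. The slide is stiff along x and stays put.
- pin: Locking pin, 92 mm tall, about 80 g, upright in its stand. Origin: centre of the foot's underside, z up the pin. Steel foot disc 14 mm across, 6 mm thick, bevelled below (passes the window, not the slot); 6 mm shaft; 16 mm collar at z = 43 to 46; yellow handle of 20 x 20 mm square section from z = 46 to 92 mm, flats facing x and y: grip it across flats at about z = 70.
- pin_foot (a point): Centre of the underside of the pin's foot. In the notch it lies about 18 mm above the table; on the slide's top 30 mm.
- pin_stand: Wooden block 60 x 60 x 40 mm high, fixed, with a hole 18 mm across and 30 mm deep in its top, in which the pin stands (foot 10 mm above the table). Origin: centre of the underside.
- cup: White espresso cup, 93 x 73 x 46 mm, a bystander beyond the doser. Origin: centre of the underside.
- glass: Small glass with gold lines, 60 mm across, 68 mm high, a bystander beyond the doser. Origin: centre of the underside.
- tamper: Coffee tamper standing upright, 58 mm across, 102 mm high, a bystander. Origin: centre of the underside.
- portafilter: Portafilter with black handle, 211 x 70 x 34 mm, lying flat, a bystander to the left of the doser. Origin: centre of the underside, x along its length.
Things that resemble listed ones, but are neither listed nor needed, are in the scene too. What is meant by the pin is not purple, and is the larger of those in its own colour.

How it is judged:
By the outcome, as a careful person would: the job done as asked, in the order asked, and still so for the second after the job is handed in, with the robot touching nothing.
It also fails if it takes over 64 s, if anything falls off the work surface, if the arm or the gripper's body presses on something with over 40 N, if the wrist force passes 120 N, or if a joint passes its speed limit or range.

## Robot

A 6-joint arm with a two-finger parallel gripper is mounted at the origin on a cart in front of the work surface, level with it; the furniture and walls round the work are solid. World frame = base frame: x ahead of the robot, y to its left, z up, the work surface at z = 0. Lengths are in m, angles in rad, forces in N, time in s.
With the tool pointing down it reaches from about 0.325 to 0.775 m from the base axis. Payload 9.3 kg.
Tool frame: the origin (TCP) lies between the finger pads; the fingertips stand 19 mm ahead of it and the grasp point (between the pads) is the TCP; z points along the fingers, y is the line along which they close (so a half turn about z gives the same grasp; the last joint's range is limited). The gripper opens to 85 mm and grips with 20 to 120 N. Pads are 22 mm wide; open, the fingers measure 114 mm over their backs; the gripper's body (76 mm by 85 mm) begins 54 mm behind the grasp point. The pads swing forward as they close: fully open they stand 13 mm farther back than shut.
Start: joints at [-1.379, 0.259, 0.021, 1.334, 0, 1.418], TCP at [0.186, -0.518, 0.25] pointing down, gripper open.
Joint ranges: [-3.04, 3.04], [-0.91, 1.82], [-1.04, 1.36], [-1.92, 1.95], [-1.52, 1.45], [-3.14, 3.14]. Speed limits (rad/s): [2.22, 2.22, 2.79, 3.14, 3.14, 3.14].

## Interface

Orientations are given as a unit quaternion [x, y, z, w].
In Python, from workcell import robot, imaging gives the robot as it stands.
- The arm moves only by the tool servo_tool, never from a script. Its argument "plan" is a list of rows, each a list of 6 numbers: the shift along the world's x, y, z in units of 50 mm (1.0 is 50 mm), then the turn, a rotation vector about the world's x, y, z in units of 5 degrees (1.0 is 5 degrees). A call has 1 to 12 rows; each row shifts and turns the commanded pose from where the row before left it; what a row does not reach is not made up. A row lasts 1/10 s, in which the tool goes at most 50 mm and 8.59 degrees, less where a joint would pass 70% of its speed; a pose out of reach is approached as far as the arm can. A call is refused whole if a number of a shift passes 1 or a number of a turn 1, either way. A call with a gripper value outside its range is refused whole. "fingers" is the closure in counts, from 0 (fully open) to 255 (shut), set as the call begins (left out, the last holds). The fingers move at their own pace and stop on an object; "force" is the grip in N (left out, the last holds). Time passes only in rows, so rows that do not move let the fingers close. It gives the time, the measured TCP pose, the force, the opening and the grip force at its end, in the units of the state.
- robot.get_obs(): the state, without advancing time (a new reading comes with each control period).
- imaging.camera(name): name is "scene" or "side" or "wrist"; returns a dict with "img" (400x640x3 uint8, red, green, blue), "z_map" (400x640 float32, m along the optical axis (not along the pixel's ray), 0 where there is no reading), "vfov" (degrees; the focal length in pixels is half the picture's height over the tangent of half this angle, whatever the lens; pixels are square), "cx", "cy" (the principal point, pixels), "world_to_cam" (4x4, takes a point from world to camera coordinates). Camera axes: x right, y down, z forward; pixel columns grow to the right and rows downward; lengths in m; the calibration is good to about 2 mm. The wrist camera is an equidistant fisheye: a pixel r from the principal point sees the ray r / f radians off the axis. A picture is of the moment at which its call begins.
- robot.job_done(): hands the job in; it is judged then, once.
The state is a dict: "clock": time; "joint_pos": joint angles; "joint_velocities": joint speeds; "joint_torque": joint torques, N m; "ee_pos": TCP position; "eef_rot": TCP orientation; "ft_force": force on the tool from outside, world axes, zero at the start; "ft_torque": the same for the moment, N m; "width": opening from 0.0 (shut) to 1.0 (fully open); "grasp_force": force on a finger pad.
Only numpy, scipy, OpenCV 4.12 (cv2) and the standard library are available. Lean on these libraries where they do the work, as an engineer would, in place of code of your own. Each camera call takes 0.05 s, during which the arm holds its last target. There are 200 camera calls.

## Working session

There is one attempt and no reset: what is moved stays moved. The work goes in short steps, Python scripts to look and compute and a tool call to move; the robot and the scene stay as the last step left them, time stands still between calls to the robot, and variables do not carry over. Pictures are saved under pics/ and viewed, at most 10 in all, crops included, and the job is handed in when it is done.

Besides the shell and the picture viewer there is one more tool, called after "Emit:" by a JSON object that holds its "name" and its "arguments", one argument or row to a line. servo_tool: Moves the arm, as the interface text tells. Its arguments: {"type":"object","properties":{"plan":{"type":"array"},"fingers":{"type":"number"},"force":{"type":"number"}},"required":["plan"]}

```bash
mkdir -p pics
cat > h.py <<'E'
import numpy as np, cv2
from workcell import robot, imaging
def cloud(n):
    c=imaging.camera(n); z=c["z_map"]; h,w=z.shape
    f=h/2/np.tan(np.radians(c["vfov"])/2)
    v,u=np.mgrid[:h,:w].astype(float)
    a=(u-c["cx"])/f; b=(v-c["cy"])/f
    if n=="wrist":
        r=np.hypot(a,b)+1e-9; k=np.tan(np.minimum(r,1.5))/r; a=a*k; b=b*k
    P=np.stack([a*z,b*z,z,np.ones_like(z)],-1)@np.linalg.inv(c["world_to_cam"]).T
    P=P[...,:3]; P[z<=0]=np.nan
    return c,P
def save(n,img): cv2.imwrite("pics/"+n+".png",cv2.cvtColor(img,cv2.COLOR_RGB2BGR))
E
python3 - <<'E'
from h import *
for n in ("scene","side"):
    c,P=cloud(n); save(n,c["img"]); np.savez(n+".npz",P=P,img=c["img"]); print(n,c["vfov"],np.round(c["world_to_cam"],3).tolist())
E
```

```text
scene 54.67780821697838 [[-0.522, -0.853, -0.021, 0.303], [-0.584, 0.375, -0.72, 0.328], [0.622, -0.364, -0.694, 0.812], [0.0, 0.0, 0.0, 1.0]]
side 56.92627327530224 [[0.999, 0.04, 0.006, -0.527], [0.03, -0.627, -0.778, 0.047], [-0.027, 0.778, -0.628, 1.075], [0.0, 0.0, 0.0, 1.0]]
```

View pics/scene.png

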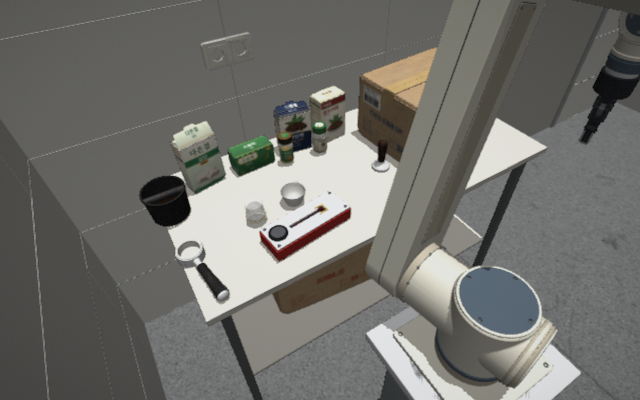

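View pics/side.png

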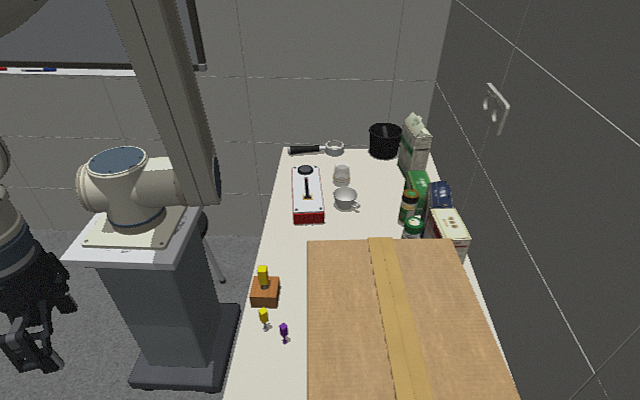

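The scene view shows the doser around (306,222), its collar at (278,232) and the brass window near (322,209). The side view shows the pin in its stand at (263,275), with a smaller yellow one at (263,316), a purple one at (284,330), and the big box to the right of them.

Run:
```python
from h import *
for n in ("scene","side"):
    d=np.load(n+".npz");P,img=d["P"],d["img"]; hsv=cv2.cvtColor(img,cv2.COLOR_RGB2HSV).astype(int)
    x,y,z=P[...,0],P[...,1],P[...,2]
    print(n)
    ws=(x>.2)&(x<.9)&(abs(y)<.8)
    def rect(m,s):
        p=P[m]; 
        if len(p)<5: print(s,len(p)); return
        r=cv2.minAreaRect(p[:,:2].astype(np.float32)*1000); print(s,len(p),"rect",np.round(r[0],1),np.round(r[1],1),round(r[2],1),"mean",np.round(p.mean(0)*1000,1),"z",np.round(np.percentile(p[:,2],[2,50,98])*1000,1))
    yel=ws&(hsv[...,0]>22)&(hsv[...,0]<34)&(hsv[...,1]>170)&(hsv[...,2]>90)&(z>.03)
    k,l,st,_=cv2.connectedComponentsWithStats(yel.astype(np.uint8))
    for i in range(1,k):
        if st[i,4]>8: print(st[i]); rect(l==i,"yellow"); rect((l==i)&(z>np.nanmax(z[l==i])-.006),"yellow top")
    red=ws&((hsv[...,0]<6)|(hsv[...,0]>174))&(hsv[...,1]>150)&(z>.002)&(z<.06)&(y>-.2)
    k,l,st,_=cv2.connectedComponentsWithStats(red.astype(np.uint8))
    i=1+np.argmax(st[1:,4]); rect(l==i,"red"); q=P[l==i].mean(0)
    near=np.hypot(x-q[0],y-q[1])<.16
    rect(near&(abs(z-.050)<.004),"cover")
    rect(near&(z>.055)&(z<.062)&(hsv[...,2]<80),"collar")
    br=near&(hsv[...,0]>12)&(hsv[...,0]<30)&(hsv[...,1]>110)&(z>.03)&(z<.06); rect(br,"brass")
    rect(near&(abs(z-.03)<.005)&(hsv[...,2]<90),"floor")
    wd=ws&(hsv[...,0]>5)&(hsv[...,0]<18)&(hsv[...,1]>120)&(abs(z-.04)<.004)&(y<-.1)&(x<.5); rect(wd,"stand top")
s=cv2.imread("pics/side.png"); sc=cv2.imread("pics/scene.png")
a=cv2.resize(s[140:340,230:370],None,fx=3,fy=3,interpolation=cv2.INTER_CUBIC)
b=cv2.resize(sc[180:260,250:360],None,fx=3.4,fy=3.4,interpolation=cv2.INTER_CUBIC)
o=np.zeros((600,800,3),np.uint8); o[:a.shape[0],:420]=a[:600]; o[:b.shape[0],424:424+b.shape[1]]=b[:, :376]; cv2.imwrite("pics/crop.png",o)
```

```text
scene
red 772 rect [435.  132.7] [249.5  78.5] 78.1 mean [435.3 144.4  30.5] z [12.2 31.1 46.4]
cover 1886 rect [512.4 130.1] [162.7 240.1] 6.9 mean [475.  123.2  50.6] z [46.7 50.7 53.4]
collar 97 rect [464.2 209.9] [48.9 46.3] 17.7 mean [460.2 211.8  57.2] z [55.2 57.1 60.1]
brass 11 rect [482.7  66.6] [23.8 13.1] 3.7 mean [483.4  64.   46.8] z [31.6 51.9 52.6]
floor 268 rect [494.6 128.8] [131.  237.5] 6.9 mean [446.6 136.5  30.4] z [25.5 30.4 34.8]
stand top 0
side
[258 265  10  20 157]
yellow 157 rect [ 408.  -254.8] [18.9 20.2] 2.8 mean [ 408.1 -260.2   87.7] z [ 60.1  91.3 103.6]
yellow top 62 rect [ 408.  -254.2] [17.6 20.2] 9.0 mean [ 408.1 -255.9  101.7] z [ 99.6 101.9 103.9]
[259 307   9  16  93]
yellow 93 rect [ 420.4 -339.9] [13.7 15. ] 41.2 mean [ 420.8 -342.9   60.8] z [41.5 64.4 71.8]
yellow top 43 rect [ 419.7 -339.5] [13.  14.8] 34.2 mean [ 420.1 -340.4   69.7] z [66.8 69.9 71.9]
red 296 rect [490.2   2. ] [84.9 11. ] 5.8 mean [491.5   2.4  28.2] z [ 9.9 28.7 45.4]
cover 875 rect [525.5  87.4] [171.9 159.4] 7.3 mean [484.6  73.1  50.2] z [47.  50.3 52.7]
collar 0
brass 20 rect [482.3  72.3] [23.7 33.9] 3.7 mean [479.9  73.5  46.1] z [31.3 50.5 54.1]
floor 131 rect [539.7  67.8] [163.9 160.6] 82.9 mean [495.8  41.2  29.9] z [25.4 29.7 34.7]
stand top 455 rect [ 407.8 -254.3] [60.4 62.1] 0.3 mean [ 408.9 -259.9   40.2] z [37.2 40.3 42.6]
```

View pics/crop.png

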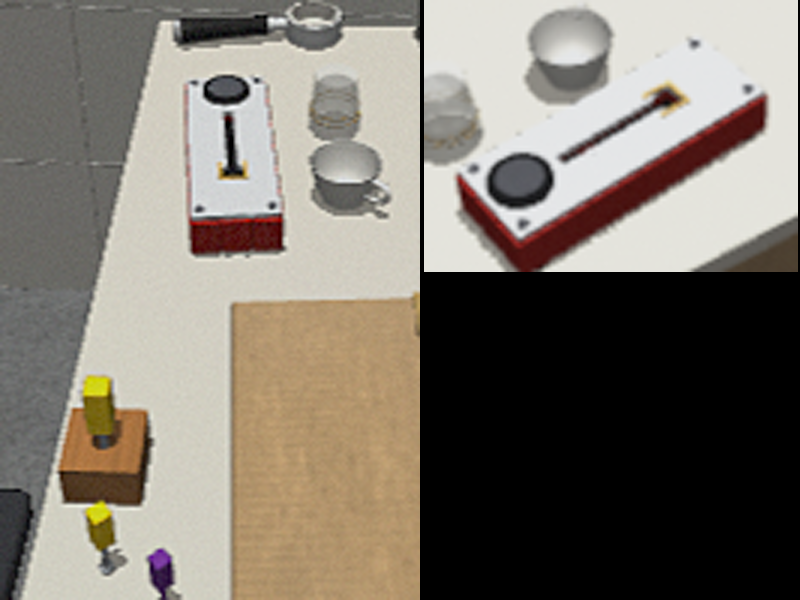

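The crops confirm the larger yellow pin in its stand at world (408,-254) with its top at 102 mm. The window is near (482,68), and the doser's +x runs roughly along world +y.

Run:
```python
from h import *
from scipy.spatial.transform import Rotation as R
o=robot.get_obs(); r=R.from_quat(o["eef_rot"]).as_matrix(); print(np.round(r,3).tolist(),o["ee_pos"],o["ft_force"],o["width"])
for n in ("scene","side"):
    d=np.load(n+".npz");P,img=d["P"],d["img"]; x,y,z=np.moveaxis(P,-1,0)
    m=(abs(z-.050)<.006)&(x>.4)&(x<.545)&(y>-.02)&(y<.28)&(img.min(-1)>110)
    k,l,st,_=cv2.connectedComponentsWithStats(m.astype(np.uint8)); i=1+np.argmax(st[1:,4])
    q=P[l==i]; rr=cv2.minAreaRect(q[:,:2].astype(np.float32)*1000); print(n,len(q),np.round(rr[0],1),np.round(rr[1],1),rr[2])
    for s,mm in (("high",(z>.15)&(y<-.1)&(x>.4)&(x<1)&(abs(y)<.8)),("bystand",(z>.06)&(z<.075)&(x>.5)&(x<.62)&(y>.05)&(y<.3))):
        p=P[mm]
        if len(p): print(s,len(p),np.round(np.percentile(p,[1,99],0)*1000))
```

```text
[[0.941, 0.338, -0.0], [0.338, -0.941, 0.001], [0.0, -0.001, -1.0]] [ 0.18586714 -0.51740705  0.24974464] [-0.61178305  0.13269539  0.46998825] 1.0010336028869085
scene 1781 [475.9 125.6] [ 88.6 240. ] 7.081879615783691
high 13816 [[ 555. -775.  152.]
 [ 960. -105.  410.]]
bystand 205 [[560. 204.  60.]
 [604. 248.  71.]]
side 1076 [478.2 122.3] [ 87.8 240.1] 6.718316078186035
high 67170 [[ 529. -565.  158.]
 [ 957. -110.  598.]]
bystand 122 [[563. 198.  60.]
 [608. 245.  70.]]
```

Emit:
{"name": "servo_tool", "arguments": {
  "plan": [
    [0.49, 0.58, 0, 0, 0, -0.38],
    [0.49, 0.58, 0, 0, 0, -0.38],
    [0.49, 0.58, 0, 0, 0, -0.38],
    [0.49, 0.58, 0, 0, 0, -0.38],
    [0.49, 0.58, 0, 0, 0, -0.38],
    [0.49, 0.58, 0, 0, 0, -0.38],
    [0.49, 0.58, 0, 0, 0, -0.38],
    [0.49, 0.58, 0, 0, 0, -0.38],
    [0.49, 0.58, 0, 0, 0, -0.38],
    [0, 0, 0, 0, 0, 0],
    [0, 0, 0, 0, 0, 0]
  ],
  "fingers": 0
}}

```text
clock: 1.2
ee_pos: [0.4067, -0.256, 0.2501]
eef_rot: [1.0, 0.024, -0.0, -0.0]
ft_force: [0.6, -0.0, -0.9]
width: 1.001
grasp_force: 0.0
```

Run:
```python
from h import *
from scipy.spatial.transform import Rotation as R
o=robot.get_obs(); print(o["clock"],o["ee_pos"],np.round(R.from_quat(o["eef_rot"]).as_matrix(),3).tolist(),o["ft_force"])
c,P=cloud("wrist"); save("w1",c["img"]); hsv=cv2.cvtColor(c["img"],cv2.COLOR_RGB2HSV).astype(int)
x,y,z=np.moveaxis(P,-1,0)
m=(hsv[...,0]>22)&(hsv[...,0]<34)&(hsv[...,1]>150)&(z>.096)&(z<.108)&(np.hypot(x-.408,y+.254)<.03)
r=cv2.minAreaRect(P[m][:,:2].astype(np.float32)*1000);print(m.sum(),r,P[m].mean(0))
m=(hsv[...,0]>4)&(hsv[...,0]<18)&(hsv[...,1]>100)&(abs(z-.04)<.005)&(np.hypot(x-.408,y+.254)<.06)
r=cv2.minAreaRect(P[m][:,:2].astype(np.float32)*1000);print(m.sum(),r)
```

```text
1.2 [ 0.4066658  -0.25597975  0.25005023] [[0.999, 0.049, -0.001], [0.049, -0.999, 0.0], [-0.001, -0.0, -1.0]] [ 5.88102871e-01 -8.07995483e-04 -8.56901811e-01]
392 ((406.1470947265625, -252.72862243652344), (19.486251831054688, 17.65546417236328), 2.1593775749206543) [ 0.40679424 -0.25268293  0.10144691]
2128 ((405.8096618652344, -252.51986694335938), (60.606441497802734, 59.21521759033203), 0.9058225750923157)
```

View pics/w1.png

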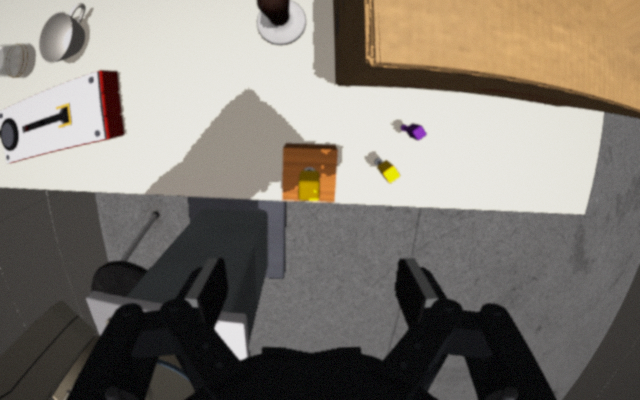

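The wrist view shows the pin at about (310,185) in its stand, directly under the open fingers once the camera offset is allowed for. The tamper at (280,20) and the doser at (65,115) are clear.

Emit:
{"name": "servo_tool", "arguments": {
  "plan": [
    [0, 0.06, -0.5, 0, 0, 0],
    [0, 0, -0.8, 0, 0, 0],
    [0, 0, -0.8, 0, 0, 0],
    [0, 0, -0.7, 0, 0, 0],
    [0, 0, -0.4, 0, 0, 0],
    [0, 0, -0.2, 0, 0, 0],
    [0, 0, 0, 0, 0, 0],
    [0, 0, 0, 0, 0, 0]
  ]
}}

```text
clock: 2.05
ee_pos: [0.4065, -0.2545, 0.0811]
eef_rot: [1.0, 0.023, 0.0, 0.0]
ft_force: [0.1, -0.1, 0.0]
width: 1.005
grasp_force: 0.0
```

Emit:
{"name": "servo_tool", "arguments": {
  "plan": [
    [0, 0, 0, 0, 0, 0],
    [0, 0, 0, 0, 0, 0],
    [0, 0, 0, 0, 0, 0],
    [0, 0, 0, 0, 0, 0],
    [0, 0, 0, 0, 0, 0],
    [0, 0, 0, 0, 0, 0],
    [0, 0, 0, 0, 0, 0],
    [0, 0, 0, 0, 0, 0]
  ],
  "fingers": 255,
  "force": 60
}}

```text
clock: 2.85
ee_pos: [0.4065, -0.2537, 0.0806]
eef_rot: [1.0, 0.023, 0.0, 0.0]
ft_force: [-0.7, 1.0, 6.7]
width: 0.224
grasp_force: 58.3
```

Emit:
{"name": "servo_tool", "arguments": {
  "plan": [
    [0, 0, 0.2, 0, 0, 0],
    [0, 0, 0.5, 0, 0, 0],
    [0, 0, 0.6, 0, 0, 0],
    [0, 0, 0.5, 0, 0, 0],
    [0, 0, 0.2, 0, 0, 0],
    [0, 0, 0, 0, 0, 0],
    [0, 0, 0, 0, 0, 0]
  ]
}}

```text
clock: 3.55
ee_pos: [0.4061, -0.2534, 0.1794]
eef_rot: [1.0, 0.023, -0.0, -0.0]
ft_force: [-0.8, 0.1, -0.8]
width: 0.225
grasp_force: 58.6
```

Emit:
{"name": "servo_tool", "arguments": {
  "plan": [
    [0, 0.3, 0, 0, 0, 0],
    [0, 0.6, 0, 0, 0, 0],
    [0, 0.6, 0, 0, 0, 0],
    [0, 0.7, 0, 0, 0, 0],
    [0, 0.7, 0, 0, 0, 0],
    [0, 0.7, 0, 0, 0, 0],
    [0, 0.7, 0, 0, 0, 0],
    [0, 0.6, 0, 0, 0, 0],
    [0, 0.5, 0, 0, 0, 0],
    [0, 0.3, 0, 0, 0, 0],
    [0, 0, 0, 0, 0, 0],
    [0, 0, 0, 0, 0, 0]
  ]
}}

```text
clock: 4.75
ee_pos: [0.4057, 0.0318, 0.1796]
eef_rot: [1.0, 0.024, -0.001, -0.0]
ft_force: [0.4, 0.1, -0.6]
width: 0.225
grasp_force: 58.8
```

```bash
cat > m.py <<'E'
from h import *
import sys
o=robot.get_obs(); print(o["clock"],np.round(o["ee_pos"],4),o["ft_force"],o["width"])
for n in sys.argv[1].split(","):
    c,P=cloud(n); np.savez(n+"2.npz",P=P,img=c["img"]); save(sys.argv[2]+n,c["img"])
    hsv=cv2.cvtColor(c["img"],cv2.COLOR_RGB2HSV).astype(int); x,y,z=np.moveaxis(P,-1,0)
    box=(x>.4)&(x<.545)&(y>-.02)&(y<.28)
    def rect(m,s):
        if m.sum()<5: print(n,s,m.sum()); return
        r=cv2.minAreaRect(P[m][:,:2].astype(np.float32)*1000); print(n,s,m.sum(),np.round(r[0],1),np.round(r[1],1),round(r[2],1),"z",np.round(np.median(z[m])*1000,1))
    m=(abs(z-.050)<.007)&box&(c["img"].min(-1)>100)
    k,l,st,_=cv2.connectedComponentsWithStats(m.astype(np.uint8)); rect(l==1+np.argmax(st[1:,4]),"cover")
    rect(box&(z>.054)&(z<.064)&(hsv[...,2]<90),"collar")
    rect(box&(hsv[...,0]>12)&(hsv[...,0]<30)&(hsv[...,1]>110)&(z>.045)&(z<.058),"brass")
    e=o["ee_pos"]; near=np.hypot(x-e[0],y-e[1])<.03
    rect(near&(z<e[2]-.025)&(z>e[2]-.080),"pinlow"); 
    p=P[near&(z<e[2]-.03)&(z>.055)]
    if len(p): print("pin pts z",np.round(np.percentile(p[:,2],[1,10,50,90])*1000,1))
E
python3 m.py wrist,side,scene a
```

```text
4.75 [0.4057 0.0318 0.1796] [ 0.37691307  0.06545933 -0.58709267] 0.22480095062343414
wrist cover 20696 [475.1 122.6] [ 89.2 239.9] 7.0 z 50.1
wrist collar 1847 [464.7 209.1] [50.1 49.4] 81.2 z 56.9
wrist brass 345 [481.1  72.9] [28.1 27.2] 7.0 z 51.3
wrist pinlow 394 [406.   32.8] [13.9 12. ] 2.7 z 116.2
pin pts z [111.  113.9 116.2 136. ]
side cover 1095 [477.9 121.5] [ 89.1 241. ] 6.8 z 50.1
side collar 65 [466.5 208.7] [45.1 51.9] 3.4 z 56.4
side brass 17 [472.  126.8] [ 35.2 138. ] 5.1 z 50.9
side pinlow 41 [407.5  30. ] [12.6 12.9] 84.3 z 125.3
pin pts z [111.4 113.8 121.6 142.3]
scene cover 1803 [476.4 123.6] [ 89.1 237.6] 6.8 z 50.7
scene collar 109 [464.7 210.7] [48.7 47.5] 11.9 z 56.9
scene brass 7 [482.8  66.8] [23.6 12. ] 5.9 z 52.0
scene pinlow 42 [404.5  34.5] [12.7  9.9] 40.1 z 121.6
pin pts z [111.7 113.8 121.  140.4]
```

View pics/awrist.png

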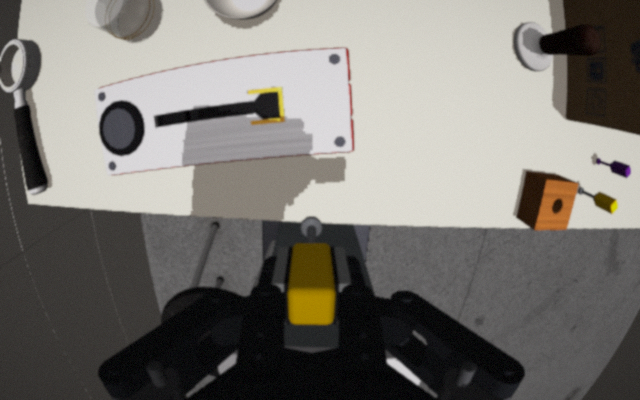

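The wrist view shows the upright pin with its foot at (310,226), the window at (268,105) and the slot running left to the collar at (121,127). The window from the brass frame and the window from the cover fit agree to 0.1 mm.

Emit:
{"name": "servo_tool", "arguments": {
  "plan": [
    [0.2, 0.1, 0, 0, 0, 0],
    [0.36, 0.2, 0, 0, 0, 0],
    [0.4, 0.22, 0, 0, 0, 0],
    [0.36, 0.19, 0, 0, 0, 0],
    [0.2, 0.1, -0.1, 0, 0, 0],
    [0, 0, -0.3, 0, 0, 0],
    [0, 0, -0.4, 0, 0, 0],
    [0, 0, -0.2, 0, 0, 0],
    [0, 0, 0, 0, 0, 0],
    [0, 0, 0, 0, 0, 0]
  ]
}}

```text
clock: 5.9
ee_pos: [0.4826, 0.0717, 0.1306]
eef_rot: [1.0, 0.023, 0.0, -0.0]
ft_force: [0.1, -0.8, -0.2]
width: 0.228
grasp_force: 58.8
```

```bash
python3 m.py wrist,side,scene b
python3 - <<'E'
import cv2,numpy as np
a=cv2.imread("pics/bwrist.png")[60:300,180:440]; b=cv2.imread("pics/bside.png")[150:230,270:350]; c=cv2.imread("pics/bscene.png")[160:260,270:370]
o=np.zeros((600,800,3),np.uint8); r=lambda i,w,h:cv2.resize(i,(w,h),interpolation=cv2.INTER_CUBIC)
o[:440,:476]=r(a,476,440); o[:300,480:780]=r(b,300,300); o[300:600,480:780]=r(c,300,300); cv2.imwrite("pics/bcrop.png",o)
E
```

```text
5.9 [0.4826 0.0717 0.1306] [ 0.09054744 -0.83492708 -0.22573139] 0.22751694872351752
wrist cover 23048 [475.  122.5] [ 87.3 239.4] 6.7 z 49.8
wrist collar 2380 [483.  154.1] [ 50.5 167.2] 17.9 z 56.7
wrist brass 441 [481.2  73. ] [28.9 27.3] 6.4 z 51.0
wrist pinlow 1144 [486.5  71.5] [51.6 58. ] 4.5 z 51.4
pin pts z [61.4 64.7 67.1 86.6]
side cover 1028 [477.7 121.7] [ 88.7 239.5] 6.7 z 50.2
side collar 28 [470.2 147. ] [ 45.1 161.3] 3.4 z 56.5
side brass 14 [473.  127.4] [ 25.8 145.7] 9.6 z 52.2
side pinlow 97 [484.1  71.5] [55.4 56.5] 36.2 z 52.2
pin pts z [61.9 63.4 70.6 92. ]
scene cover 1677 [476.5 123.9] [ 88.5 236.3] 6.5 z 50.8
scene collar 113 [463.6 155.7] [158.1  47.4] 89.4 z 57.2
scene brass 4
scene pinlow 154 [483.2  72.5] [56.9 55.6] 57.8 z 51.9
pin pts z [58.1 64.5 69.  92.5]
```

View pics/bcrop.png

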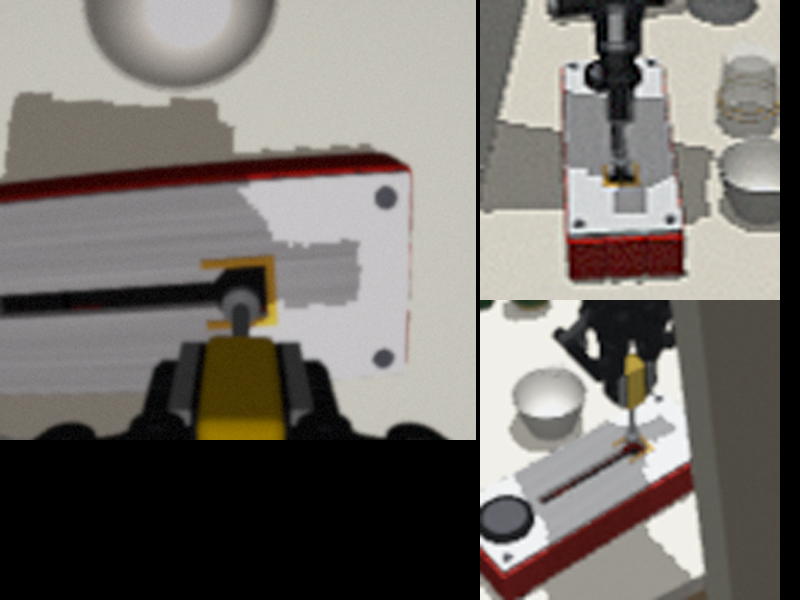

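The foot (crop 240,300) hangs just above the brass window in all three views. I will check the foot's offset using only the points above the cover.

Run:
```python
from h import *
e=robot.get_obs()["ee_pos"]
for n in("wrist","side","scene"):
    P=np.load(n+"2.npz")["P"]; x,y,z=np.moveaxis(P,-1,0); nr=np.hypot(x-e[0],y-e[1])<.014
    for a,b in((.057,.069),(.07,.10)):
        p=P[nr&(z>a)&(z<b)]; 
        if len(p)>3: print(n,a,len(p),"mid",np.round((np.percentile(p,3,0)+np.percentile(p,97,0))*500,1),"ext",np.round((np.percentile(p,97,0)-np.percentile(p,3,0))*1000,1),"mean",np.round(p.mean(0)*1000,1))
```

```text
wrist 0.057 251 mid [482.7  72.7  65.2] ext [11.1 11.8  6.3] mean [484.   72.8  66. ]
wrist 0.07 137 mid [483.6  72.7  81.2] ext [ 2.6  5.  21.6] mean [483.8  72.8  81.7]
side 0.057 12 mid [485.7  70.8  64.9] ext [11.5 11.2  6. ] mean [485.5  69.3  65.4]
side 0.07 17 mid [485.2  69.5  84.3] ext [ 4.8  5.2 27.9] mean [484.8  69.7  83.9]
scene 0.057 16 mid [480.8  74.1  66.1] ext [ 9.  11.9  5.5] mean [480.3  74.6  66.7]
scene 0.07 16 mid [482.   75.   84.6] ext [ 5.   3.2 25.9] mean [482.2  75.1  84. ]
```

Emit:
{"name": "servo_tool", "arguments": {
  "plan": [
    [-0.02, 0, 0, 0, 0, 0],
    [0, 0, -0.08, 0, 0, 0],
    [0, 0, -0.08, 0, 0, 0],
    [0, 0, -0.08, 0, 0, 0],
    [0, 0, 0, 0, 0, 0],
    [0, 0, 0, 0, 0, 0]
  ]
}}

```text
clock: 6.65
ee_pos: [0.4813, 0.0719, 0.1181]
eef_rot: [1.0, 0.023, -0.0, -0.0]
ft_force: [0.3, 0.3, -1.0]
width: 0.228
grasp_force: 58.8
```

Emit:
{"name": "servo_tool", "arguments": {
  "plan": [
    [0, 0, -0.08, 0, 0, 0],
    [0, 0, -0.08, 0, 0, 0],
    [0, 0, -0.08, 0, 0, 0],
    [0, 0, -0.04, 0, 0, 0],
    [0, 0, 0, 0, 0, 0],
    [0, 0, 0, 0, 0, 0]
  ]
}}

```text
clock: 7.25
ee_pos: [0.4814, 0.0719, 0.1043]
eef_rot: [1.0, 0.023, -0.0, -0.0]
ft_force: [0.1, 0.0, -1.1]
width: 0.226
grasp_force: 58.8
```

Inside the window with no contact. Now approaching the floor slowly.

Emit:
{"name": "servo_tool", "arguments": {
  "plan": [
    [0, 0, -0.03, 0, 0, 0],
    [0, 0, -0.03, 0, 0, 0],
    [0, 0, 0, 0, 0, 0],
    [0, 0, 0, 0, 0, 0]
  ]
}}

```text
clock: 7.65
ee_pos: [0.4814, 0.0719, 0.1013]
eef_rot: [1.0, 0.023, -0.0, -0.0]
ft_force: [-0.2, 0.0, -1.5]
width: 0.224
grasp_force: 58.8
```

Emit:
{"name": "servo_tool", "arguments": {
  "plan": [
    [0, 0, -0.02, 0, 0, 0],
    [0, 0, -0.02, 0, 0, 0],
    [0, 0, 0, 0, 0, 0],
    [0, 0, 0, 0, 0, 0]
  ]
}}

```text
clock: 8.05
ee_pos: [0.4816, 0.0718, 0.0995]
eef_rot: [1.0, 0.023, 0.0, 0.0]
ft_force: [-0.1, -1.3, 3.9]
width: 0.225
grasp_force: 59.1
```

Resting on the slide with about 5 N. Dragging along the slot.

Emit:
{"name": "servo_tool", "arguments": {
  "plan": [
    [-0.005, 0.04, 0, 0, 0, 0],
    [-0.005, 0.04, 0, 0, 0, 0],
    [-0.005, 0.04, 0, 0, 0, 0],
    [-0.005, 0.04, 0, 0, 0, 0],
    [-0.005, 0.04, 0, 0, 0, 0],
    [0, 0, 0, 0, 0, 0]
  ]
}}

```text
clock: 8.65
ee_pos: [0.4802, 0.0822, 0.0993]
eef_rot: [1.0, 0.023, 0.0, -0.0]
ft_force: [1.4, -1.6, 3.6]
width: 0.225
grasp_force: 59.3
```

Emit:
{"name": "servo_tool", "arguments": {
  "plan": [
    [-0.005, 0.04, 0, 0, 0, 0],
    [-0.005, 0.04, 0, 0, 0, 0],
    [-0.005, 0.04, 0, 0, 0, 0],
    [-0.005, 0.04, 0, 0, 0, 0],
    [-0.005, 0.04, 0, 0, 0, 0],
    [0, 0, 0, 0, 0, 0]
  ]
}}

```text
clock: 9.25
ee_pos: [0.4789, 0.0922, 0.0993]
eef_rot: [1.0, 0.023, -0.0, -0.0]
ft_force: [0.2, -1.5, 4.9]
width: 0.222
grasp_force: 59.4
```

Emit:
{"name": "servo_tool", "arguments": {
  "plan": [
    [-0.003, 0.03, 0, 0, 0, 0],
    [-0.004, 0.03, 0, 0, 0, 0],
    [0, 0, 0, 0, 0, 0]
  ]
}}

```text
clock: 9.55
ee_pos: [0.4785, 0.095, 0.0993]
eef_rot: [1.0, 0.023, 0.0, -0.0]
ft_force: [1.1, -2.9, 3.8]
width: 0.225
grasp_force: 59.3
```

Emit:
{"name": "servo_tool", "arguments": {
  "plan": [
    [-0.003, 0.03, 0, 0, 0, 0],
    [-0.004, 0.03, 0, 0, 0, 0],
    [0, 0, 0, 0, 0, 0]
  ]
}}

```text
clock: 9.85
ee_pos: [0.4782, 0.0981, 0.0993]
eef_rot: [1.0, 0.023, -0.0, -0.0]
ft_force: [-0.6, -2.6, 4.0]
width: 0.23
grasp_force: 59.3
```

Emit:
{"name": "servo_tool", "arguments": {
  "plan": [
    [-0.003, 0.03, 0, 0, 0, 0],
    [-0.004, 0.03, 0, 0, 0, 0],
    [0, 0, 0, 0, 0, 0]
  ]
}}

```text
clock: 10.15
ee_pos: [0.4778, 0.1011, 0.0993]
eef_rot: [1.0, 0.023, -0.0, -0.0]
ft_force: [0.5, -3.0, 4.1]
width: 0.225
grasp_force: 59.3
```

Emit:
{"name": "servo_tool", "arguments": {
  "plan": [
    [-0.003, 0.03, 0, 0, 0, 0],
    [-0.004, 0.03, 0, 0, 0, 0],
    [0, 0, 0, 0, 0, 0]
  ]
}}

```text
clock: 10.45
ee_pos: [0.4775, 0.1041, 0.0993]
eef_rot: [1.0, 0.023, -0.0, -0.0]
ft_force: [-0.3, -3.0, 3.8]
width: 0.23
grasp_force: 59.4
```

Emit:
{"name": "servo_tool", "arguments": {
  "plan": [
    [-0.003, 0.03, 0, 0, 0, 0],
    [-0.004, 0.03, 0, 0, 0, 0],
    [0, 0, 0, 0, 0, 0]
  ]
}}

```text
clock: 10.75
ee_pos: [0.4772, 0.1062, 0.0993]
eef_rot: [1.0, 0.024, 0.0, -0.0]
ft_force: [0.5, -1.9, 4.4]
width: 0.227
grasp_force: 59.3
```

Emit:
{"name": "servo_tool", "arguments": {
  "plan": [
    [-0.003, 0.03, 0, 0, 0, 0],
    [-0.004, 0.03, 0, 0, 0, 0],
    [0, 0, 0, 0, 0, 0]
  ]
}}

```text
clock: 11.05
ee_pos: [0.4769, 0.1075, 0.0993]
eef_rot: [1.0, 0.025, 0.0, -0.001]
ft_force: [0.9, -3.2, 4.8]
width: 0.224
grasp_force: 59.3
```

Run:
```python
from h import *
from scipy.spatial.transform import Rotation as R
o=robot.get_obs()
for k in("clock","joint_pos","joint_velocities","joint_torque","ee_pos","ft_force","ft_torque"): print(k,np.round(o[k],4))
print(R.from_quat(o["eef_rot"]).as_euler("zyx",degrees=True))
```

```text
clock 11.05
joint_pos [ 4.8700e-02  2.5250e-01 -3.9500e-01  9.2320e-01  2.0000e-03  3.1406e+00]
joint_velocities [-0.0003 -0.0009  0.0009 -0.      0.0012  0.0007]
joint_torque [ 1.55110e+00 -4.76438e+01  2.74568e+01  2.19800e-01  1.07050e+00
  2.00000e-04]
ee_pos [0.4769 0.1075 0.0993]
ft_force [ 0.8798 -3.1841  4.7602]
ft_torque [-0.834  -0.1195  0.0074]
[-2.84670016e+00 -1.40666633e-03 -1.79886411e+02]
```

Joint 6 has reached its limit (3.1406), so I turn the tool in yaw in place about the round pin's axis before going on.

Emit:
{"name": "servo_tool", "arguments": {
  "plan": [
    [0, 0, 0, 0, 0, 0.5],
    [0, 0, 0, 0, 0, 0.6],
    [0, 0, 0, 0, 0, 0.6],
    [0, 0, 0, 0, 0, 0.5],
    [0, 0, 0, 0, 0, 0],
    [0, 0, 0, 0, 0, 0]
  ]
}}

```text
clock: 11.65
ee_pos: [0.4768, 0.1079, 0.0992]
eef_rot: [0.993, 0.12, -0.0, -0.002]
ft_force: [-0.9, 1.6, 5.4]
width: 0.224
grasp_force: 59.4
```

Emit:
{"name": "servo_tool", "arguments": {
  "plan": [
    [-0.003, 0.03, 0, 0, 0, 0],
    [-0.004, 0.03, 0, 0, 0, 0],
    [0, 0, 0, 0, 0, 0]
  ]
}}

```text
clock: 11.95
ee_pos: [0.4766, 0.1103, 0.0993]
eef_rot: [0.993, 0.12, -0.0, -0.001]
ft_force: [0.6, -3.8, 4.4]
width: 0.222
grasp_force: 59.3
```

Emit:
{"name": "servo_tool", "arguments": {
  "plan": [
    [-0.003, 0.03, 0, 0, 0, 0],
    [-0.004, 0.03, 0, 0, 0, 0],
    [0, 0, 0, 0, 0, 0]
  ]
}}

```text
clock: 12.25
ee_pos: [0.4762, 0.1136, 0.0993]
eef_rot: [0.993, 0.121, -0.0, -0.001]
ft_force: [0.5, -3.0, 5.2]
width: 0.229
grasp_force: 59.4
```

Emit:
{"name": "servo_tool", "arguments": {
  "plan": [
    [-0.003, 0.03, 0, 0, 0, 0],
    [-0.004, 0.03, 0, 0, 0, 0],
    [0, 0, 0, 0, 0, 0]
  ]
}}

```text
clock: 12.55
ee_pos: [0.4758, 0.1166, 0.0993]
eef_rot: [0.993, 0.121, -0.0, -0.001]
ft_force: [-0.6, -2.8, 4.7]
width: 0.229
grasp_force: 59.4
```

Emit:
{"name": "servo_tool", "arguments": {
  "plan": [
    [-0.003, 0.03, 0, 0, 0, 0],
    [-0.004, 0.03, 0, 0, 0, 0],
    [0, 0, 0, 0, 0, 0]
  ]
}}

```text
clock: 12.85
ee_pos: [0.4755, 0.1196, 0.0993]
eef_rot: [0.993, 0.121, -0.0, -0.001]
ft_force: [0.3, -2.3, 4.9]
width: 0.228
grasp_force: 59.4
```

Emit:
{"name": "servo_tool", "arguments": {
  "plan": [
    [-0.003, 0.03, 0, 0, 0, 0],
    [-0.004, 0.03, 0, 0, 0, 0],
    [0, 0, 0, 0, 0, 0]
  ]
}}

```text
clock: 13.15
ee_pos: [0.4751, 0.1226, 0.0993]
eef_rot: [0.993, 0.121, -0.0, -0.001]
ft_force: [0.2, -4.0, 4.9]
width: 0.224
grasp_force: 59.4
```

Emit:
{"name": "servo_tool", "arguments": {
  "plan": [
    [-0.003, 0.03, 0, 0, 0, 0],
    [-0.004, 0.03, 0, 0, 0, 0],
    [0, 0, 0, 0, 0, 0]
  ]
}}

```text
clock: 13.45
ee_pos: [0.4748, 0.1256, 0.0993]
eef_rot: [0.993, 0.121, -0.0, -0.001]
ft_force: [1.5, -3.3, 5.1]
width: 0.223
grasp_force: 59.4
```

Emit:
{"name": "servo_tool", "arguments": {
  "plan": [
    [-0.003, 0.03, 0, 0, 0, 0],
    [-0.004, 0.03, 0, 0, 0, 0],
    [0, 0, 0, 0, 0, 0]
  ]
}}

```text
clock: 13.75
ee_pos: [0.4744, 0.1286, 0.0993]
eef_rot: [0.993, 0.121, -0.0, -0.001]
ft_force: [-0.4, -3.1, 5.0]
width: 0.227
grasp_force: 59.4
```

Emit:
{"name": "servo_tool", "arguments": {
  "plan": [
    [-0.003, 0.03, 0, 0, 0, 0],
    [-0.004, 0.03, 0, 0, 0, 0],
    [0, 0, 0, 0, 0, 0]
  ]
}}

```text
clock: 14.05
ee_pos: [0.4741, 0.1316, 0.0993]
eef_rot: [0.993, 0.121, -0.0, -0.001]
ft_force: [0.5, -2.6, 4.1]
width: 0.225
grasp_force: 59.4
```

Emit:
{"name": "servo_tool", "arguments": {
  "plan": [
    [-0.003, 0.03, 0, 0, 0, 0],
    [-0.004, 0.03, 0, 0, 0, 0],
    [0, 0, 0, 0, 0, 0]
  ]
}}

```text
clock: 14.35
ee_pos: [0.4737, 0.1347, 0.0993]
eef_rot: [0.993, 0.121, -0.0, -0.001]
ft_force: [0.4, -3.1, 5.5]
width: 0.226
grasp_force: 59.4
```

Emit:
{"name": "servo_tool", "arguments": {
  "plan": [
    [-0.003, 0.03, 0, 0, 0, 0],
    [-0.004, 0.03, 0, 0, 0, 0],
    [0, 0, 0, 0, 0, 0]
  ]
}}

```text
clock: 14.65
ee_pos: [0.4733, 0.1378, 0.0992]
eef_rot: [0.993, 0.121, -0.0, -0.001]
ft_force: [0.9, -0.6, 3.8]
width: 0.225
grasp_force: 59.3
```

Emit:
{"name": "servo_tool", "arguments": {
  "plan": [
    [-0.004, 0.03, 0, 0, 0, 0],
    [0, 0, 0, 0, 0, 0],
    [0, 0, 0, 0, 0, 0]
  ]
}}

```text
clock: 14.95
ee_pos: [0.4728, 0.1394, 0.0989]
eef_rot: [0.993, 0.121, -0.001, -0.001]
ft_force: [0.8, 1.6, -0.7]
width: 0.227
grasp_force: 58.8
```

Vertical support vanished, so the notch is found. I move slightly forward for clearance and lower gently.

Emit:
{"name": "servo_tool", "arguments": {
  "plan": [
    [-0.002, 0.02, 0, 0, 0, 0],
    [0, 0, -0.02, 0, 0, 0],
    [0, 0, -0.02, 0, 0, 0],
    [0, 0, 0, 0, 0, 0],
    [0, 0, 0, 0, 0, 0]
  ]
}}

```text
clock: 15.45
ee_pos: [0.4731, 0.1399, 0.0972]
eef_rot: [0.993, 0.12, -0.0, -0.001]
ft_force: [-0.5, 0.6, -1.3]
width: 0.23
grasp_force: 58.8
```

Emit:
{"name": "servo_tool", "arguments": {
  "plan": [
    [0, 0, -0.04, 0, 0, 0],
    [0, 0, -0.04, 0, 0, 0],
    [0, 0, -0.04, 0, 0, 0],
    [0, 0, 0, 0, 0, 0],
    [0, 0, 0, 0, 0, 0]
  ]
}}

```text
clock: 15.95
ee_pos: [0.473, 0.14, 0.0911]
eef_rot: [0.993, 0.121, -0.0, -0.001]
ft_force: [0.5, 0.8, -1.0]
width: 0.225
grasp_force: 58.9
```

Emit:
{"name": "servo_tool", "arguments": {
  "plan": [
    [0, 0, -0.03, 0, 0, 0],
    [0, 0, -0.02, 0, 0, 0],
    [0, 0, 0, 0, 0, 0],
    [0, 0, 0, 0, 0, 0]
  ]
}}

```text
clock: 16.35
ee_pos: [0.4731, 0.1399, 0.0887]
eef_rot: [0.993, 0.12, -0.0, -0.001]
ft_force: [0.9, 0.6, -1.1]
width: 0.225
grasp_force: 58.9
```

Emit:
{"name": "servo_tool", "arguments": {
  "plan": [
    [0, 0, -0.02, 0, 0, 0],
    [0, 0, 0, 0, 0, 0],
    [0, 0, 0, 0, 0, 0]
  ]
}}

```text
clock: 16.65
ee_pos: [0.4732, 0.14, 0.088]
eef_rot: [0.993, 0.121, 0.0, -0.001]
ft_force: [-0.5, 1.0, 2.9]
width: 0.225
grasp_force: 59.1
```

Seated on the notch bottom with about 4 N. Releasing.

Emit:
{"name": "servo_tool", "arguments": {
  "plan": [
    [0, 0, 0, 0, 0, 0],
    [0, 0, 0, 0, 0, 0],
    [0, 0, 0, 0, 0, 0],
    [0, 0, 0, 0, 0, 0],
    [0, 0, 0, 0, 0, 0],
    [0, 0, 0, 0, 0, 0]
  ],
  "fingers": 110,
  "force": 20
}}

```text
clock: 17.25
ee_pos: [0.4731, 0.1399, 0.0877]
eef_rot: [0.993, 0.12, -0.0, -0.001]
ft_force: [-0.7, -0.1, 0.2]
width: 0.572
grasp_force: 0.0
```

Emit:
{"name": "servo_tool", "arguments": {
  "plan": [
    [0, 0, 0.1, 0, 0, 0],
    [0, 0, 0.3, 0, 0, 0],
    [0, 0, 0.5, 0, 0, 0],
    [0, 0, 0.6, 0, 0, 0],
    [0, 0, 0.6, 0, 0, 0],
    [0, 0, 0.4, 0, 0, 0],
    [0, 0, 0.1, 0, 0, 0],
    [-0.3, 0, 0, 0, 0, 0],
    [-0.4, 0, 0, 0, 0, 0],
    [-0.3, 0, 0, 0, 0, 0],
    [0, 0, 0, 0, 0, 0],
    [0, 0, 0, 0, 0, 0]
  ]
}}

```text
clock: 18.45
ee_pos: [0.4233, 0.14, 0.2178]
eef_rot: [0.993, 0.121, 0.0, -0.001]
ft_force: [0.6, -0.5, -0.2]
width: 0.567
grasp_force: 0.0
```

Run:
```python
from h import *
im=[]
for n in("wrist","side","scene"):
    c,P=cloud(n); im.append(c["img"]); hsv=cv2.cvtColor(c["img"],cv2.COLOR_RGB2HSV).astype(int)
    x,y,z=np.moveaxis(P,-1,0); nr=np.hypot(x-.473,y-.14)<.03
    yel=nr&(hsv[...,0]>20)&(hsv[...,0]<36)&(hsv[...,1]>140)&(z>.055)
    if yel.sum()<5: print(n,"no yellow"); continue
    p=P[yel]; t=np.percentile(p[:,2],97); top=p[p[:,2]>t-.006]; lo=p[p[:,2]<t-.025]
    print(n,len(p),"top z",round(t*1000,1),"top c",np.round(top.mean(0)*1000,1),"low c",np.round(lo.mean(0)*1000,1) if len(lo) else "")
o=np.zeros((600,800,3),np.uint8); r=lambda i,w,h:cv2.resize(i,(w,h),interpolation=cv2.INTER_CUBIC)
o[:300,:480]=r(im[0],480,300); o[:300,490:790]=r(im[1][140:260,260:380],300,300); o[300:,:480]=r(im[2][150:300,150:390],480,300); cv2.imwrite("pics/end.png",o[...,::-1])
```

```text
wrist 698 top z 111.0 top c [472.7 141.8 110.1] low c [481.3 145.3  84.3]
side 91 top z 111.8 top c [474.9 135.1 109.7] low c [474.6 131.   76.6]
scene 120 top z 111.8 top c [469.8 143.4 109.8] low c [465.4 143.9  77.9]
```

View pics/end.png

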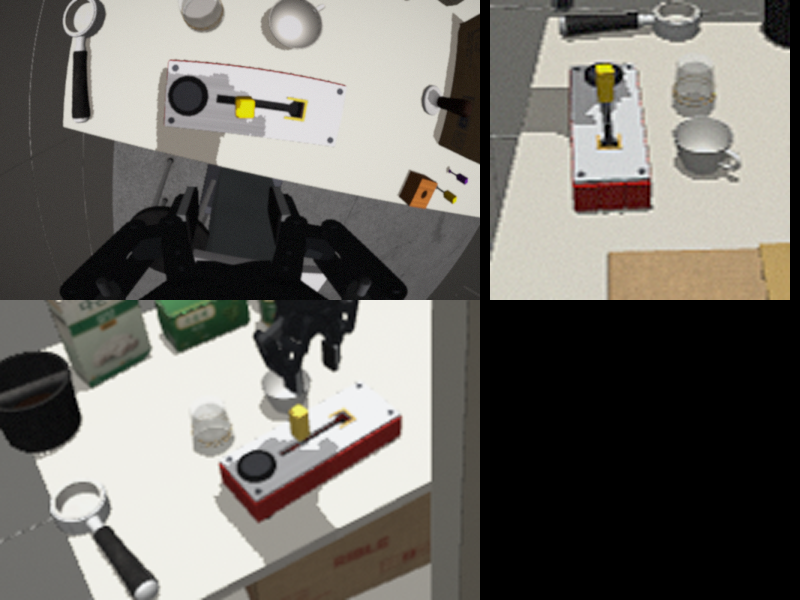

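The pin stands upright in the slot with its top at 110 mm (18 + 92), so it is fully down in the notch. The bystanders are standing where they were and the gripper is clear.

```bash
python3 -c "
from workcell import robot
print(robot.job_done())"
```

```text
the job is handed in; nothing more can be done
None
```

The locking pin is seated upright in the slide's notch at about doser x = +19 mm, measured forces stayed below 8 N, the gripper is clear, and the job was handed in at about 18.5 s.

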